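# Load the stone polisher from the cup

## Task

Load the stone polisher and leave it safe. First pull the safety plug out of the machine's socket and put it in the wooden tray, then lay the lid from the bowl on the green mat, drop the stones lying on the desk into the cup, and only then pour the whole cupful from the cup into the bowl. Stand the empty cup upright in the middle of its coaster and finally put the lid back so that it covers the bowl, leaving the eraser, tape and loupe where they are.

Things in the scene. Friction and masses are not known exactly. Their poses are not given: they have to be found in the camera images.
- polisher: grey bench-top stone polisher, fixed to the desk, origin on the desk under the middle of the machine, z up. Its yaw turns the whole machine. At +y local 80 mm stands a black round bowl, at -y local 75 mm the socket end (a grey block 100 x 120 mm, 55 mm high). The housing under the bowl is 190 (x) x 185 (y) x 55 mm high, its middle at local y +78 mm
- bowl_floor (a point): centre of the bowl's inner floor, 63 mm above the desk; inner radius about 67 mm at the floor, 79 mm at the rim, axes as the polisher
- bowl_rim (a point): centre of the bowl's mouth, 118 mm above the desk; the wall is 7 mm thick, outer radius 86 mm at the rim
- socket (a point): centre of the socket's mouth on top of the socket end, 55 mm above the desk; the plug comes straight up out of it
- plug: black cordless safety plug standing in the socket: origin at the centre of the underside of its flange (on the socket face). Flange 46 x 50 x 8 mm; above it a grip block 28 mm (x) x 40 mm (y), reaching to 44 mm above the origin; a tongue reaches 26 mm below the origin into the socket, held by a sprung detent (about 10 N to pull out). 70 g
- lid: loose flat round lid lying on the bowl, grey, radius 90 mm, 6 mm thick, origin at the centre of its underside; a black knob 24 mm across and 34 mm tall stands on its centre (top 40 mm above the origin). 160 g
- lid_knob (a point): point inside the lid's knob, 27 mm above the lid's underside, to grip across 24 mm
- mat: thin green cutting mat with white grid lines, 230 (x) x 220 (y) x 3 mm, fixed, at the polisher's left; origin at the centre of its underside
- tray: square shallow wooden tray, open on top, 120 x 120 mm, 16 mm high, walls 4 mm, floor 4 mm thick, fixed; origin at the centre of its underside
- coaster: round cork coaster, radius 55 mm, 3 mm thick, fixed; origin at the centre of its underside
- cup: white round handleless ceramic cup on the coaster, 95 mm high, outer radius 30 mm at the foot and 34 mm at the rim, wall 3.5 mm, floor 5 mm, 150 g empty; origin at the centre of its underside, z up its axis
- cup_rim (a point): centre of the cup's mouth, 95 mm along the cup's z from its origin
- eraser: white eraser 45 x 22 x 13 mm lying in front of the polisher, not to be disturbed; origin at the centre of its underside
- tape: roll of paper tape, outer radius 32 mm, 18 mm high, not to be disturbed; origin at the centre of its underside
- loupe: black round loupe, radius 18 mm, 22 mm high, not to be disturbed; origin at the centre of its underside
- stone1: stone blank for polishing, a block 17 x 15 x 17 mm (x, y, z) with rounded edges, stone grey, 12 g; origin at the centre of its 17 x 15 underside. Starts in the cup; may be absent
- stone2: stone blank for polishing, a block 17 x 15 x 17 mm (x, y, z) with rounded edges, stone grey, 12 g; origin at the centre of its 17 x 15 underside. Starts in the cup; may be absent
- stone3: stone blank for polishing, a block 17 x 15 x 17 mm (x, y, z) with rounded edges, stone grey, 12 g; origin at the centre of its 17 x 15 underside. Starts in the cup; may be absent
- stone4: stone blank for polishing, a block 17 x 15 x 17 mm (x, y, z) with rounded edges, stone grey, 12 g; origin at the centre of its 17 x 15 underside. Starts in the cup; may be absent
- stone5: stone blank for polishing, a block 17 x 15 x 17 mm (x, y, z) with rounded edges, stone grey, 12 g; origin at the centre of its 17 x 15 underside. Starts lying loose on the desk to the right; may be absent
- stone6: stone blank for polishing, a block 17 x 15 x 17 mm (x, y, z) with rounded edges, stone grey, 12 g; origin at the centre of its 17 x 15 underside. Starts lying loose on the desk to the right; may be absent
- stone7: stone blank for polishing, a block 17 x 15 x 17 mm (x, y, z) with rounded edges, stone grey, 12 g; origin at the centre of its 17 x 15 underside. Starts lying loose on the desk to the right; may be absent
- stone8: stone blank for polishing, a block 17 x 15 x 17 mm (x, y, z) with rounded edges, stone grey, 12 g; origin at the centre of its 17 x 15 underside. Starts lying loose on the desk to the right; may be absent
Not all that is in view belongs to the job. Leave any orange look-alike of the cup alone. There is more than one size of the lid; the job needs the smaller.

How it is judged:
On the way, in this order (a step that is already met when the one before it is completed fails the run):
1. the plug is out of the socket and lies released in the tray, the lid still on the bowl (x of plug in the frame of tray between -0.055 and 0.055 m and y of plug in the frame of tray between -0.055 and 0.055 m and height (world z) of plug below 0.045 m and linear speed of plug below 0.03 m/s and contact force between plug and the fingers below 0.05 N and horizontal distance between lid and bowl_rim below 0.03 m), for 0.2 s.
2. the lid lies flat and released on the mat, its centre over the mat (x of lid in the frame of mat between -0.09 and 0.09 m and y of lid in the frame of mat between -0.09 and 0.09 m and height (world z) of lid below 0.02 m and angle between lid's own z axis and vertical below 0.15 rad and contact force between lid and the fingers below 0.05 N), for 0.2 s.
3. all stones are in the cup (x of stone1 in the frame of cup between -0.034 and 0.034 m and y of stone1 in the frame of cup between -0.034 and 0.034 m and z of stone1 in the frame of cup between -0.001 and 0.092 m and x of stone2 in the frame of cup between -0.034 and 0.034 m and y of stone2 in the frame of cup between -0.034 and 0.034 m and z of stone2 in the frame of cup between -0.001 and 0.092 m and x of stone3 in the frame of cup between -0.034 and 0.034 m and y of stone3 in the frame of cup between -0.034 and 0.034 m and z of stone3 in the frame of cup between -0.001 and 0.092 m and x of stone4 in the frame of cup between -0.034 and 0.034 m and y of stone4 in the frame of cup between -0.034 and 0.034 m and z of stone4 in the frame of cup between -0.001 and 0.092 m and x of stone5 in the frame of cup between -0.034 and 0.034 m and y of stone5 in the frame of cup between -0.034 and 0.034 m and z of stone5 in the frame of cup between -0.001 and 0.092 m and x of stone6 in the frame of cup between -0.034 and 0.034 m and y of stone6 in the frame of cup between -0.034 and 0.034 m and z of stone6 in the frame of cup between -0.001 and 0.092 m and x of stone7 in the frame of cup between -0.034 and 0.034 m and y of stone7 in the frame of cup between -0.034 and 0.034 m and z of stone7 in the frame of cup between -0.001 and 0.092 m and x of stone8 in the frame of cup between -0.034 and 0.034 m and y of stone8 in the frame of cup between -0.034 and 0.034 m and z of stone8 in the frame of cup between -0.001 and 0.092 m), for 0.2 s.
4. the cup is tipped by more than 75 degrees with its mouth above the bowl (angle between cup's own z axis and vertical above 1.3 rad and horizontal distance between cup_rim and bowl_rim below 0.085 m and z of cup_rim in the frame of bowl_rim between -0.03 and 0.2 m), for 0.1 s.
5. all stones are in the bowl and the cup stands upright and released on its coaster (horizontal distance between each of stone1, stone2, stone3, stone4, stone5, stone6, stone7, stone8 and bowl_floor below 0.082 m and z of stone1 in the frame of bowl_floor between -0.003 and 0.06 m and z of stone2 in the frame of bowl_floor between -0.003 and 0.06 m and z of stone3 in the frame of bowl_floor between -0.003 and 0.06 m and z of stone4 in the frame of bowl_floor between -0.003 and 0.06 m and z of stone5 in the frame of bowl_floor between -0.003 and 0.06 m and z of stone6 in the frame of bowl_floor between -0.003 and 0.06 m and z of stone7 in the frame of bowl_floor between -0.003 and 0.06 m and z of stone8 in the frame of bowl_floor between -0.003 and 0.06 m and horizontal distance between cup and coaster below 0.03 m and angle between cup's own z axis and vertical below 0.12 rad and height (world z) of cup below 0.02 m and contact force between cup and the fingers below 0.05 N), for 0.2 s.
At the end, for the whole second after the job is handed in: Plug in the tray (origin within 55 mm of its centre along each side), all stones in the bowl, cup upright (within 7 degrees) and within 30 mm of the coaster's centre, lid flat on the bowl's rim and centred within 14 mm; all released and at rest (all of step 5 and x of plug in the frame of tray between -0.055 and 0.055 m and y of plug in the frame of tray between -0.055 and 0.055 m and height (world z) of plug below 0.045 m and linear speed of plug below 0.03 m/s and contact force between plug and the fingers below 0.05 N and linear speed of each of cup, lid below 0.02 m/s and horizontal distance between lid and bowl_rim below 0.014 m and z of lid in the frame of bowl_rim between -0.006 and 0.006 m and angle between lid's own z axis and vertical below 0.08 rad); the robot touches nothing.
It fails at once if the eraser is moved more than 30 mm (distance of eraser from where it was at the start of the episode above 0.03 m).
It fails at once if the tape is moved more than 30 mm (distance of tape from where it was at the start of the episode above 0.03 m).
It fails at once if the loupe is moved more than 30 mm (distance of loupe from where it was at the start of the episode above 0.03 m).
Of stone1, stone2, stone3, stone4 only 2 to 4 are there at a start; the rules pass over those that are not, and their reading is None.
Of stone5, stone6, stone7, stone8 only 2 to 4 are there at a start; the rules pass over those that are not, and their reading is None.
At some moment in a run one of stone5, stone6, stone7, stone8, cup may be knocked a few centimetres aside while the robot is not near it.
It also fails if it takes over 210 s, if anything falls off the work surface, if the arm or the gripper's body presses on something with over 40 N, if the wrist force passes 120 N, or if a joint passes its speed limit or range.

## Robot

A 6-joint arm with a two-finger parallel gripper is mounted at the origin on the work surface. World frame = base frame: x ahead of the robot, y to its left, z up, the work surface at z = 0. Lengths are in m, angles in rad, forces in N, time in s.
With the tool pointing down it reaches from about 0.425 to 0.925 m from the base axis. Payload 12.5 kg.
Tool frame: the origin (TCP) lies at the very end of the fingers, on their centre line; the grasp point (between the pads) lies 19 mm behind it (grip_point_offset is the distance from the TCP to the grasp point, in m); z points along the fingers, y is the line along which they close (so a half turn about z gives the same grasp; the last joint's range is limited). The gripper opens to 85 mm and grips with 20 to 120 N. Pads are 22 mm wide; open, the fingers measure 114 mm over their backs; the gripper's body (76 mm by 85 mm) begins 54 mm behind the grasp point. The pads swing forward as they close: fully open they stand 13 mm farther back than shut.
Start: joints at [1.069, 0.491, 1.559, -0, 1.092, -0.106], TCP at [0.241, 0.577, 0.231] pointing down, gripper open.
Joint ranges: [-3.1, 3.1], [-0.84, 2.19], [0.05, 2.79], [-1.13, 4.28], [0.06, 2.93], [-2.69, 2.69]. Speed limits (rad/s): [2.22, 2.22, 2.79, 3.14, 3.14, 3.14].

## Interface

Orientations are given as a rotation vector (axis times angle).
In Python, from bench import move_pose, move_l, movej, gripper_to, dwell, ik, state, snapshot, PlanningError, hand_in, grip_point_offset gives the robot as it stands. The module is installed in compiled form; this text tells all that it offers. Calls block until the motion is done:
- move_pose(position, orientation): joint-space move of the TCP to a pose.
- move_l(position, velocity=0.15, frame=None): straight line of the TCP; frame=None keeps the orientation; velocity is the mean speed in m/s.
- movej(angles): joint-space move.
- gripper_to(opening, grip_force=None): opening from 0.0 (shut) to 1.0 (fully open); grip_force is the grip in N (None keeps the last); returns when the fingers have stopped.
- dwell(seconds).
- ik(position, orientation): joint angles nearest the present ones, or None.
- state(): the state.
- snapshot(name): name is "side" or "top"; returns a dict with "image" (384x512x3 uint8, red, green, blue), "camera_matrix" (3x3 intrinsics, pixels), "view" (4x4, takes a point from world to camera coordinates). Camera axes: x right, y up, looking along -z (the intrinsics and any distortion apply to the point x, -y, -z); pixel columns grow to the right and rows downward; lengths in m; the calibration is good to about 2 mm. A picture is of the moment at which its call begins. There is no depth.
A pose or a line that the arm cannot do raises PlanningError and nothing moves.
- hand_in(): hands the job in; it is judged then, once.
The state is a dict: "t": time; "joint_pos": joint angles; "joint_vel": joint speeds; "effort": joint torques, N m; "ee_pos": TCP position; "tcp_rot": TCP orientation; "wrist_force": force on the tool from outside, world axes, zero at the start; "moment": the same for the moment, N m; "width": opening from 0.0 (shut) to 1.0 (fully open); "gripper_force": force on a finger pad.
Only numpy, scipy, OpenCV 4.12 (cv2) and the standard library are available. Lean on these libraries where they do the work, as an engineer would, in place of code of your own. Each camera call takes 0.05 s, during which the arm holds its last target. There are 200 camera calls.

## Working session

There is one attempt and no reset: what is moved stays moved. The work goes in short steps, each a Python script; the robot and the scene stay as the last script left them, time stands still between calls to the robot, and variables do not carry over. Pictures are saved under pics/ and viewed, at most 14 in all, crops included, and the job is handed in when it is done.

```bash
mkdir -p pics; cat > h.py <<'E'
import numpy as np, cv2
from bench import *
def snap(name,fn=None):
    s=snapshot(name)
    if fn: cv2.imwrite(fn,cv2.cvtColor(s["image"],cv2.COLOR_RGB2BGR))
    return s
def ray(s,u,v):
    K=np.array(s["camera_matrix"]);V=np.array(s["view"])
    d=np.linalg.inv(K)@[u,v,1]; d=np.array([d[0],-d[1],-d[2]])
    R=V[:3,:3]; return -R.T@V[:3,3], R.T@d
def onz(s,u,v,z):
    c,d=ray(s,u,v); return c+d*(z-c[2])/d[2]
def proj(s,p):
    K=np.array(s["camera_matrix"]);V=np.array(s["view"])
    q=V[:3,:3]@np.array(p)+V[:3,3]; q=K@[q[0],-q[1],-q[2]]; return q[:2]/q[2]
E
python3 - <<'E'
from h import *
for n in("top","side"):
    s=snap(n,None); print({k:np.round(s[k],3).tolist() for k in s if k!="image"}, ray(s,256,192)[0], s.keys())
    cv2.imwrite(f"pics/{n}0.png",cv2.resize(cv2.cvtColor(s["image"],cv2.COLOR_RGB2BGR),(800,600),interpolation=cv2.INTER_CUBIC))
print(state(),grip_point_offset)
E
```

```text
{'camera_matrix': [[357.106, 0.0, 255.808], [0.0, 357.106, 192.608], [0.0, 0.0, 1.0]], 'view': [[-0.004, -1.0, 0.008, 0.013], [0.997, -0.003, 0.073, -0.425], [-0.073, 0.008, 0.997, -1.108], [0.0, 0.0, 0.0, 1.0]]} [0.34284907 0.02014756 1.13557776] dict_keys(['image', 'camera_matrix', 'view'])
{'camera_matrix': [[400.345, 0.0, 253.813], [0.0, 400.345, 188.919], [0.0, 0.0, 1.0]], 'view': [[0.994, -0.105, 0.001, -0.448], [0.071, 0.683, 0.727, -0.128], [-0.077, -0.723, 0.687, -1.09], [0.0, 0.0, 0.0, 1.0]]} [ 0.37031517 -0.74732808  0.84253808] dict_keys(['image', 'camera_matrix', 'view'])
{'t': 0.1, 'joint_pos': array([ 1.06941855e+00,  4.91468907e-01,  1.55941145e+00,  6.30032391e-06,
        1.09168976e+00, -1.05607661e-01]), 'joint_vel': array([ 0.0011105 , -0.00045859, -0.00062589,  0.00016249, -0.00062353,
        0.00047705]), 'effort': array([ 3.01701999e-03, -6.19456530e+01, -2.62023532e+01, -2.66182025e-05,
        2.88547388e-03,  3.68560120e-05]), 'ee_pos': array([0.24083109, 0.57651186, 0.23079715]), 'tcp_rot': array([-6.17570804e-01, -3.07999021e+00,  1.46245682e-03]), 'wrist_force': array([ 0.4496375 , -0.04501578, -0.7659674 ]), 'moment': array([-0.00904264,  0.02899455, -0.00307689]), 'gripper_force': 0.0, 'width': 1.0048658701755782} 0.0187
```

View pics/top0.png

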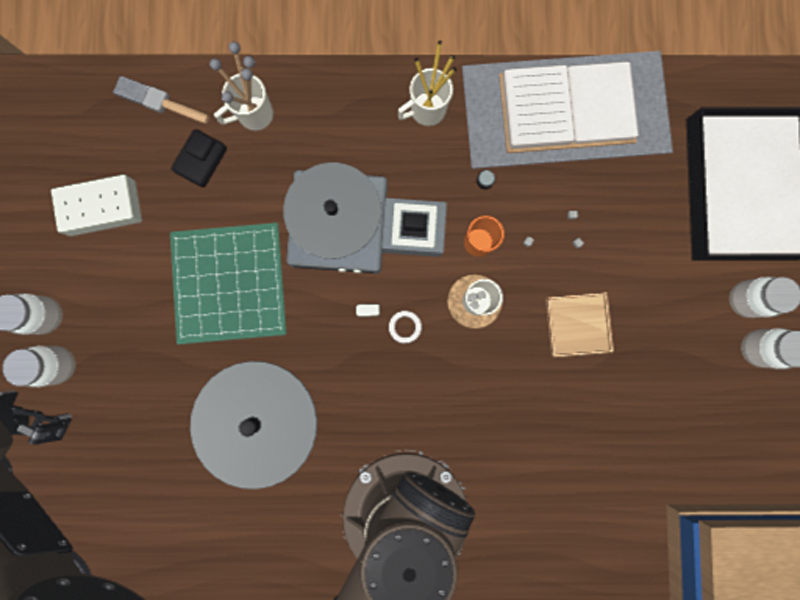

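View pics/side0.png

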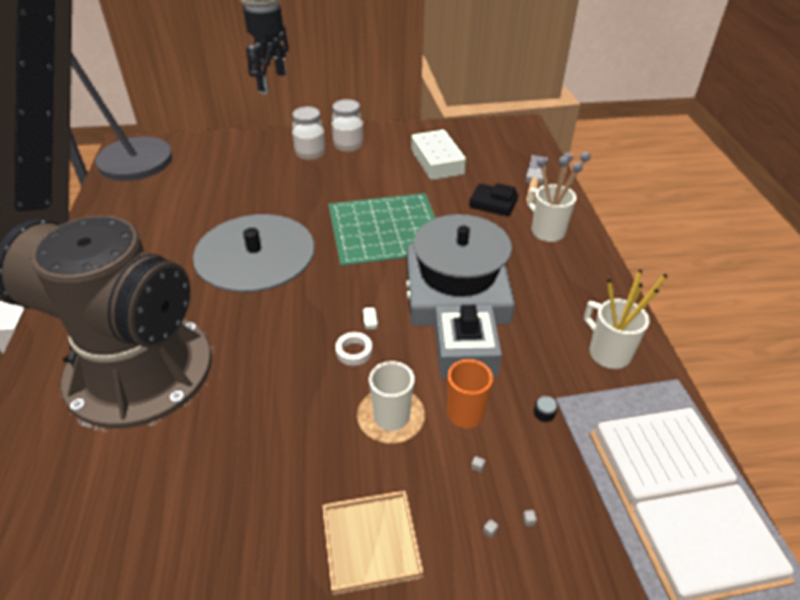

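The top view (800x600 px) shows the lidded bowl at (332,210), plug (415,224), mat (228,283), tray (580,324), cup (483,297) on its coaster (475,301), the orange decoy (485,234) and three stones at (529,241), (573,214), (578,243). The larger lid is the decoy at (250,425). Next I measure these by mask.

```bash
cat >> h.py <<'E'
def blobs(s,lo,hi,box=None,amin=15,amax=1e6):
    """HSV in-range blobs: list of (area, centroid, contour); box=u0,v0,u1,v1"""
    m=cv2.inRange(cv2.cvtColor(s["image"],cv2.COLOR_RGB2HSV),np.array(lo),np.array(hi))
    if box is not None:
        k=np.zeros_like(m);k[box[1]:box[3],box[0]:box[2]]=255;m&=k
    o=[]
    for c in cv2.findContours(m,cv2.RETR_EXTERNAL,cv2.CHAIN_APPROX_NONE)[0]:
        q=np.zeros_like(m);cv2.drawContours(q,[c],-1,255,-1);a=np.count_nonzero(q)
        if amin<=a<=amax:
            M=cv2.moments(q,True);o.append((a,(M["m10"]/M["m00"],M["m01"]/M["m00"]),c))
    return sorted(o,key=lambda t:-t[0])
def rect(s,c,z):
    """min-area rectangle of a contour cast onto plane z: centre, size, angle(deg)"""
    p=np.array([onz(s,u,v,z)[:2] for u,v in c[:,0,:]],np.float32)
    return cv2.minAreaRect(p)
E
python3 - <<'E'
from h import *
t=snap("top"); s=snap("side")
H=cv2.cvtColor(t["image"],cv2.COLOR_RGB2HSV)
k=0.64
for n,(u,v) in dict(lid=(310,190),housing=(375,260),sock=(437,240),white=(400,210),tray=(580,310),coast=(457,300),desk=(520,270),cuprim=(497,285),stone=(529,241),stone2=(578,243),mat=(200,260)).items():
    print(n,H[int(v*k),int(u*k)])
def show(n,s,lo,hi,box,z,**kw):
    for a,c,cn in blobs(s,lo,hi,box,**kw):
        r=rect(s,cn,z); print(n,a,np.round(c,1),"pt",np.round(onz(s,*c,z),4),"rect",np.round(r[0],4),np.round(r[1],4),round(r[2],1))
show("mat",t,(60,60,40),(95,255,255),(100,130,200,230),.003,amin=300)
show("tray",t,(10,60,140),(28,200,255),(340,180,400,235),.012,amin=200)
show("coast",t,(8,80,110),(22,200,255),(280,170,325,215),.003,amin=50)
show("stones",t,(0,0,90),(180,70,255),(325,125,385,170),.0085,amin=3)
show("white",t,(0,0,190),(180,40,255),(245,120,290,165),.055,amin=20)
show("cup",t,(0,0,120),(180,45,255),(290,172,325,207),.098,amin=20)
show("knob",t,(0,0,0),(180,255,45),(200,120,225,145),.145,amin=5)
show("knobS",s,(0,0,0),(180,255,50),(285,138,305,158),.145,amin=5)
show("plugtop",t,(0,0,0),(180,255,60),(250,130,280,158),.099,amin=5)
E
```

```text
lid [ 96  10 133]
housing [104  26 147]
sock [103  23 136]
white [ 45  14 216]
tray [ 16  95 213]
coast [ 16  99 176]
desk [ 10 118  99]
cuprim [ 23  26 195]
stone [ 40   4 179]
stone2 [ 45   3 175]
mat [ 78 101 126]
mat 4964 [145.2 181. ] pt [0.464  0.3628 0.003 ] rect [0.4651 0.3627] [0.2291 0.2197] 5.0
tray 1498 [370.9 207.4] pt [ 0.3771 -0.3514  0.012 ] rect [ 0.3773 -0.3507] [0.1208 0.1249] 4.6
coast 494 [298.6 194.8] pt [ 0.4183 -0.1248  0.003 ] rect [ 0.4234 -0.1361] [0.1123 0.1004] 28.2
stones 39 [369.5 155.2] pt [ 0.544  -0.3527  0.0085] rect [ 0.544  -0.3534] [0.018  0.0208] 44.4
stones 37 [337.9 154.1] pt [ 0.5478 -0.2514  0.0085] rect [ 0.5476 -0.2515] [0.0171 0.0218] 62.6
stones 36 [366.1 137.2] pt [ 0.6025 -0.3431  0.0085] rect [ 0.6016 -0.343 ] [0.0196 0.0163] 89.9
white 728 [264.7 143.7] pt [ 0.5723 -0.016   0.055 ] rect [ 0.5723 -0.0163] [0.0836 0.0827] 85.7
cup 467 [308.7 190.1] pt [ 0.4256 -0.1424  0.098 ] rect [ 0.426  -0.1418] [0.0732 0.0644] 89.8
knob 33 [212.2 132.8] pt [0.5843 0.1343 0.145 ] rect [0.5846 0.1346] [0.0247 0.0154] 11.5
knobS 69 [296.  150.5] pt [0.5837 0.1311 0.145 ] rect [0.5838 0.1314] [0.051 0.017] 79.3
plugtop 214 [264.9 143.5] pt [ 0.5633 -0.0153  0.099 ] rect [ 0.5635 -0.0153] [0.0444 0.0418] 85.4
```

```bash
python3 - <<'E'
from h import *
t=snap("top");s=snap("side")
b=lambda i:cv2.cvtColor(i,cv2.COLOR_RGB2BGR)
A=cv2.resize(b(t["image"])[95:235,175:395],(800,509),interpolation=cv2.INTER_CUBIC)
cv2.imwrite("pics/crop1.png",A)
E
```

```text
(no output)
```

View pics/crop1.png

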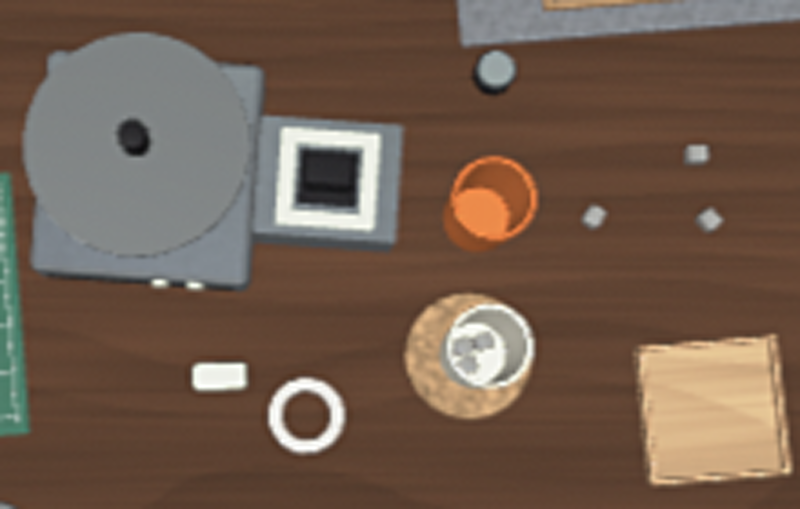

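Crop shows lid knob at (133,137), plug (330,178), three loose stones (595,216), (697,153), (710,219) and at least three stones in the cup. Measured sizes agree with the given ones (mat 229x220, tray 121x125, cup ~68). Plug first.

```bash
cat >> h.py <<'E'
from scipy.spatial.transform import Rotation as Rn
def down(th,pos):
    """tool-down rotvec with closing axis along yaw th (mod pi), choosing the smaller last joint"""
    best=None
    for k in(0,np.pi):
        y=np.array([np.cos(th+k),np.sin(th+k),0]);z=np.array([0,0,-1.])
        r=Rn.from_matrix(np.c_[np.cross(y,z),y,z]).as_rotvec(); q=ik(pos,r)
        if q is not None and (best is None or abs(q[5])<best[0]): best=(abs(q[5]),r)
    return best[1]
def say(m):
    s=state();print(m,"t%.1f"%s["t"],np.round(s["ee_pos"],3),"F",np.round(s["wrist_force"],1),"w%.3f g%.1f"%(s["width"],s["gripper_force"]))
E
python3 - <<'E'
from h import *
sk=np.array([.5715,-.016]); tr=np.array([.3772,-.351])
r=down(-.075,[*sk,.2]); move_pose([*sk,.2],r); say("above")
move_l([*sk,.067],.12); say("at"); gripper_to(0,60); say("grip")
move_l([*sk,.125],.05); say("out"); move_l([*sk,.2],.15); say("up")
r=down(.08,[*tr,.2]); move_pose([*tr,.2],r); say("tray")
snap("side","pics/p1.png")
E
```

```text
above t2.7 [ 0.572 -0.015  0.2  ] F [ 0.3 -1.   0.5] w0.999 g0.0
at t4.0 [ 0.572 -0.016  0.068] F [-0.1 -0.2  0.7] w0.999 g0.0
grip t4.5 [ 0.572 -0.016  0.067] F [ 1.8 -0.7  5.4] w0.320 g60.0
out t5.8 [ 0.571 -0.016  0.125] F [ 0.9 -0.7  0.1] w0.321 g60.3
up t6.5 [ 0.571 -0.016  0.199] F [-1.2 -0.1 -0.9] w0.314 g60.3
tray t7.9 [ 0.378 -0.351  0.2  ] F [ 0.8  0.1 -0.5] w0.322 g60.3
```

View pics/p1.png

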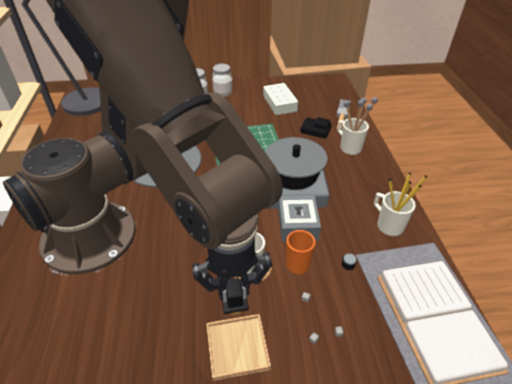

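The plug hangs in the gripper (235,297) and the socket (299,210) is empty. Now I place it, then move the lid.

```bash
python3 - <<'E'
from h import *
tr=[.3772,-.351]
move_l([*tr,.047],.12); say("low"); gripper_to(1.0); say("rel"); move_l([*tr,.2],.2); dwell(.3)
s=snap("side"); t=snap("top")
b=lambda i:cv2.cvtColor(i,cv2.COLOR_RGB2BGR)
cv2.imwrite("pics/p2.png",np.hstack([b(s["image"])[250:384,150:390],b(t["image"])[130:264,180:420]]))
for x,n,box in((t,"top",(190,115,235,150)),(s,"side",(285,138,305,158))):
    for a,c,cn in blobs(x,(0,0,0),(180,255,50),box,amin=5): print(n,a,np.round(c,1),onz(x,*c,.141))
E
```

```text
low t9.4 [ 0.377 -0.351  0.048] F [-0.   0.  -1.3] w0.317 g60.3
rel t10.0 [ 0.377 -0.351  0.047] F [-0.5 -0.2 -0.4] w0.994 g0.0
top 46 [211.9 132.6] [0.58600211 0.13570295 0.141     ]
side 71 [295.9 150.5] [0.58469316 0.13599656 0.141     ]
```

View pics/p2.png

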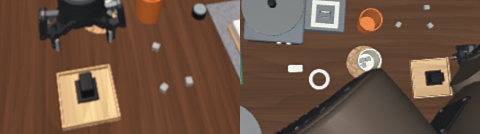

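The plug sits in the tray (86,92 in the left half). Knob rays from both views agree at (0.585,0.136) for z=0.141, which fits the machine geometry. Next, the lid.

```bash
python3 - <<'E'
from h import *
k=[.5855,.136]; m=[.465,.363]
r=down(0,[*k,.28]); move_pose([*k,.28],r); move_l([*k,.130],.15); say("at"); gripper_to(0,60); say("grip")
move_l([*k,.25],.12); say("up")
r=down(.0,[*m,.2]); move_pose([*m,.2],r); say("mat"); move_l([*m,.025],.15); move_l([*m,.0155],.03); say("low")
gripper_to(1.0); say("rel"); move_l([*m,.2],.2)
movej([1.069,.491,1.559,0,1.092,-.106]); say("park")
t=snap("top"); s=snap("side")
b=lambda i:cv2.cvtColor(i,cv2.COLOR_RGB2BGR)
cv2.imwrite("pics/p3.png",np.hstack([cv2.resize(b(t["image"])[95:235,100:400],(600,280)),]))
cv2.imwrite("pics/p3.png",np.vstack([cv2.resize(b(t["image"])[95:235,100:400],(600,280),interpolation=cv2.INTER_CUBIC),cv2.resize(b(s["image"])[80:240,190:490],(600,320),interpolation=cv2.INTER_CUBIC)]))
for a,c,cn in blobs(t,(0,0,90),(180,70,255),(325,115,395,175),amin=3,amax=80):
    rr=rect(t,cn,.0085); print("stone",a,np.round(onz(t,*c,.0085),4),np.round(rr[1],4),round(rr[2],1))
# cup geometry / bowl edge rough
for a,c,cn in blobs(t,(0,0,120),(180,45,255),(280,160,330,215),amin=100): print("cup",a,np.round(c,1),onz(t,*c,.098),rect(t,cn,.098))
for a,c,cn in blobs(t,(0,0,0),(180,255,60),(170,90,250,180),amin=100): print("bowl",a,np.round(c,1),onz(t,*c,.118),rect(t,cn,.118))
E
```

```text
at t14.4 [0.586 0.136 0.131] F [-0.6 -0.7 -0.5] w1.000 g0.0
grip t15.0 [0.586 0.136 0.13 ] F [-1.7  0.1  5.4] w0.265 g58.7
up t16.2 [0.585 0.136 0.249] F [ 0.1 -0.7 -1.7] w0.264 g58.8
mat t17.2 [0.466 0.362 0.2  ] F [ 1.1 -0.5 -1.8] w0.257 g58.8
low t19.0 [0.465 0.363 0.015] F [-0.5 -0.2  0.2] w0.261 g58.9
rel t19.6 [0.465 0.363 0.016] F [ 0.1  0.2 -0.3] w0.999 g0.0
park t21.9 [0.242 0.576 0.231] F [-0.1  0.  -0.6] w0.999 g0.0
stone 39 [ 0.544  -0.3527  0.0085] [0.018  0.0208] 44.4
stone 37 [ 0.5478 -0.2514  0.0085] [0.0171 0.0218] 62.6
stone 36 [ 0.6025 -0.3431  0.0085] [0.0196 0.0163] 89.9
cup 467 [308.7 190.2] [ 0.42550779 -0.14224955  0.098     ] ((0.42604896426200867, -0.1418026089668274), (0.0732208713889122, 0.06441410630941391), 89.81005096435547)
bowl 2590 [211.9 135.2] [0.58390319 0.13842    0.118     ] ((0.5850800275802612, 0.13950850069522858), (0.1645878106355667, 0.16416561603546143), 89.92688751220703)
```

View pics/p3.png

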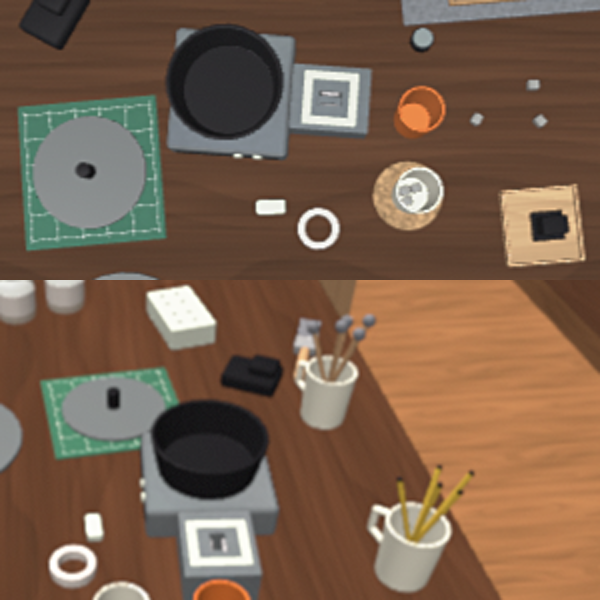

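The lid lies on the mat (87,170), the bowl is open, and the plug is in the tray (548,225). The bowl centre is ≈(0.584,0.1385), matching the machine geometry. Next the stones, rechecking positions from a waypoint before each grasp and drop.

```bash
cat >> h.py <<'E'
def stones_at(t):
    return [(onz(t,*c,.0085)[:2],np.radians(rect(t,cn,.0085)[2])) for a,c,cn in blobs(t,(0,0,100),(180,60,255),(322,110,400,178),amin=12,amax=80)]
def cup_at(t,zr=.098):
    b=blobs(t,(0,0,120),(180,45,255),(273,150,345,225),amin=250)
    if not b: return None
    p=np.array([onz(t,u,v,zr)[:2] for u,v in b[0][2][:,0,:]])
    return np.array([p[:,0].max()+.0012-.034, p[:,1].min()-.0012+.034])   # far edges belong to the rim
W=[.62,.06,.28]
def goW(): move_pose(W,down(0,W))
E
python3 - <<'E'
from h import *
goW(); say("W")
t=snap("top","pics/p4.png"); print(stones_at(t),cup_at(t))
for n in range(4):
    t=snap("top"); st=stones_at(t); print(len(st),"stones")
    if not st: break
    p,a=min(st,key=lambda q:np.linalg.norm(q[0]-[.42,-.14]))
    if abs(np.sin(2*a))<.3: a=np.pi/2
    gripper_to(.5); r=down(a,[*p,.15]); move_pose([*p,.18],r); move_l([*p,.003],.15); gripper_to(0,30); say("grip %s"%np.round(p,3))
    if state()["width"]<.1: print("MISS"); move_l([*p,.18],.2); goW(); break
    move_l([*p,.2],.2); goW(); c=cup_at(snap("top")); say("cup %s"%np.round(c,4))
    if n==0: c0=c
    if np.linalg.norm(c-c0)>.006: print("cup moved"); c0=c
    move_pose([*c,.19],down(1.2,[*c,.15])); move_l([*c,.107],.15); gripper_to(.4); dwell(.3); move_l([*c,.2],.2); say("dropped"); goW()
t=snap("top"); s=snap("side"); print(stones_at(t),cup_at(t))
b=lambda i:cv2.cvtColor(i,cv2.COLOR_RGB2BGR)
cv2.imwrite("pics/p5.png",np.hstack([cv2.resize(b(t["image"])[95:235,245:395],(390,364),interpolation=cv2.INTER_CUBIC),cv2.resize(b(s["image"])[200:384,190:390],(396,364),interpolation=cv2.INTER_CUBIC)]))
E
```

```text
W t24.3 [0.62  0.061 0.28 ] F [-0.8  0.2  0.2] w1.002 g0.0
[(array([ 0.54728078, -0.25170511]), np.float64(1.0933274960184052)), (array([ 0.6033847 , -0.34326969]), np.float64(1.5688222586368754)), (array([ 0.54479458, -0.35300701]), np.float64(0.7743672170042856))] [ 0.42546924 -0.14563204]
3 stones
grip [ 0.547 -0.252] t27.9 [ 0.548 -0.252  0.004] F [-1.2  1.   6.4] w0.164 g32.7
cup [ 0.4225 -0.1574] t30.4 [0.62  0.059 0.279] F [-0.5 -0.4  0.7] w0.165 g31.9
dropped t33.7 [ 0.422 -0.157  0.199] F [-0.7  0.2 -0.8] w0.400 g0.0
2 stones
grip [ 0.545 -0.353] t38.6 [ 0.545 -0.353  0.004] F [-1.6  0.6  5.8] w0.186 g29.6
cup [ 0.4225 -0.1574] t41.3 [0.62  0.059 0.28 ] F [-0.4 -0.8 -0.1] w0.190 g29.3
dropped t44.5 [ 0.422 -0.157  0.199] F [ 0.1 -0.3  0.9] w0.397 g0.0
1 stones
grip [ 0.603 -0.343] t49.4 [ 0.604 -0.343  0.004] F [-1.4  0.7  5.9] w0.191 g30.9
cup [ 0.4225 -0.1574] t52.1 [0.62  0.059 0.28 ] F [-0.4  0.3 -0.5] w0.187 g30.2
dropped t55.3 [ 0.422 -0.157  0.199] F [-0.9 -0.3  0.5] w0.401 g0.0
0 stones
[] [ 0.42249566 -0.15738277]
```

View pics/p5.png

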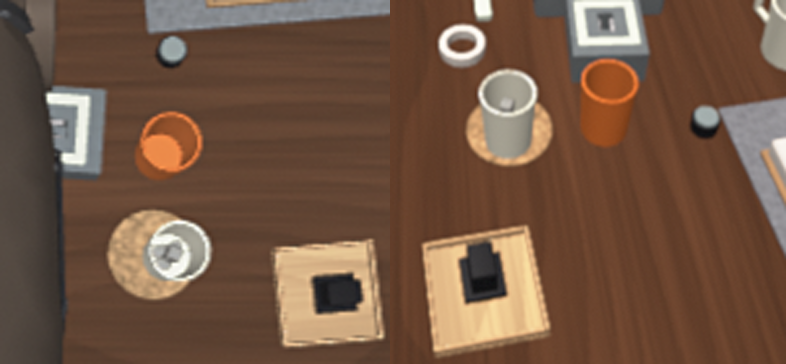

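All stones are in the cup (505,105 in the right half). The cup was knocked about 12 mm to (0.4225,-0.157) but is still upright on the coaster. Next I look for feasible side-grasp and pour poses.

```bash
cat >> h.py <<'E'
def tool(az,al,rho=0):
    """tool axis at azimuth az, al below horizontal, closing axis horizontal, then rolled rho about the tool axis"""
    d=np.array([np.cos(al)*np.cos(az),np.cos(al)*np.sin(az),-np.sin(al)]);y=np.array([-np.sin(az),np.cos(az),0])
    return np.c_[np.cross(y,d),y,d]@Rn.from_euler("z",rho).as_matrix()
def cuppose(R,al,rim=None,h=.055,base=None):
    """TCP for cup gripped at height h with grasp tilt al, for a wanted rim centre or foot centre"""
    a=R@(tool(0,al).T@[0,0,1.]); g=(rim-a*(.095-h)) if rim is not None else base+a*h
    return g+R[:,2]*grip_point_offset, a
E
python3 - <<'E'
from h import *
t=snap("top")
pts=np.vstack([c for a,c,_ in [(0,b[2],0) for b in blobs(t,(8,80,110),(22,200,255),(270,170,330,218),amin=50)]])
pw=np.array([onz(t,u,v,.003)[:2] for u,v in pts[:,0,:]],np.float32); print("coaster",cv2.minEnclosingCircle(pw))
cup=np.array([.4225,-.1574,.003]); az0=np.arctan2(cup[1],cup[0]); bw=np.array([.584,.1385,.118])
for al in np.radians([0,15,30,45,60]):
  for da in(-1.2,-.8,-.4,0,.4,.8,1.2):
    for fl in(0,np.pi):
      R=tool(az0+da,al,fl); Rc=tool(az0+da,al)
      p,_=cuppose(Rc,al,base=cup); rv=Rn.from_matrix(R).as_rotvec()
      q=ik(p,rv); q2=ik(p-.1*R[:,2],rv); q3=ik(p+[0,0,.2],rv)
      if q is not None: print(np.degrees(al).round(),da,"flip" if fl else "",np.round(q,2),"pre",q2 is not None,"lift",q3 is not None)
E
```

```text
coaster ((0.4253131151199341, -0.1398252546787262), 0.05660494789481163)
0.0 -0.4  [-0.25  1.4   2.59  3.84  2.28  2.07] pre False lift True
0.0 -0.4 flip [-0.25  1.4   2.59  3.84  2.28 -1.07] pre False lift True
0.0 0  [-0.67  1.54  2.68  2.54  2.57  1.05] pre False lift True
0.0 0 flip [-0.67  1.54  2.68  2.54  2.57 -2.09] pre False lift True
0.0 0.4  [-1.    1.4   2.59  1.94  1.96  0.8 ] pre True lift True
0.0 0.4 flip [-1.    1.4   2.59  1.94  1.96 -2.34] pre False lift True
0.0 0.8  [-1.09  1.21  2.4   1.6   1.59  1.11] pre True lift True
0.0 0.8 flip [-1.09  1.21  2.4   1.6   1.59 -2.03] pre True lift True
0.0 1.2  [-1.05  1.11  2.18  1.25  1.52  1.43] pre True lift True
0.0 1.2 flip [-1.05  1.11  2.18  1.25  1.52 -1.71] pre True lift True
15.0 -0.8  [-0.04  1.04  2.44  4.2   1.47  1.88] pre False lift False
15.0 -0.8 flip [-0.04  1.04  2.44  4.2   1.47 -1.26] pre False lift False
15.0 -0.4  [-0.26  1.22  2.64  3.66  1.94  1.91] pre False lift True
15.0 -0.4 flip [-0.26  1.22  2.64  3.66  1.94 -1.23] pre False lift True
15.0 0  [-0.66  1.36  2.74  2.77  2.22  1.26] pre False li
[... 2156 characters left out ...]
lift True
60.0 -0.4  [-0.41  0.61  2.42  3.56  0.43  1.49] pre True lift True
60.0 -0.4 flip [-0.41  0.61  2.42  3.56  0.43 -1.66] pre True lift True
60.0 0  [-0.56  0.62  2.45  2.91  0.45  1.6 ] pre True lift True
60.0 0 flip [-0.56  0.62  2.45  2.91  0.45 -1.54] pre True lift True
60.0 0.4  [-0.68  0.61  2.42  2.27  0.45  1.73] pre True lift False
60.0 0.4 flip [-0.68  0.61  2.42  2.27  0.45 -1.41] pre True lift True
60.0 0.8  [-0.76  0.62  2.34  1.61  0.49  1.94] pre True lift False
60.0 0.8 flip [-0.76  0.62  2.34  1.61  0.49 -1.2 ] pre True lift True
60.0 1.2  [-0.78  0.63  2.23  1.09  0.6   2.08] pre True lift False
60.0 1.2 flip [-0.78  0.63  2.23  1.09  0.6  -1.07] pre True lift True
```

```bash
cat >> h.py <<'E'
BW=np.array([.584,.1385,.118])
def pour(s,azf,alf,al,rhof,dz=.05,fl=0):
    """pour pose for s in 0..1: roll goes to rhof, tool tilt from al to alf; rim kept over the bowl, high while little tipped"""
    R=tool(azf,al+(alf-al)*min(1,2*s),rhof*s)
    a=R@(tool(0,al).T@[0,0,1.]); off=-.025*a[:2]
    rim=BW+np.array([off[0],off[1],dz+.13*max(0,1-1.6*s)])
    p,a=cuppose(R,al,rim=rim)
    return p,Rn.from_matrix(R@Rn.from_euler("z",fl).as_matrix()).as_rotvec(),np.degrees(np.arccos(a[2])),a
E
python3 - <<'E'
from h import *
S=np.linspace(0,1,9)
for al in np.radians([30,40]):
 for fl in(0,np.pi):
  for azd in range(-60,81,20):
   for alf in np.radians([-15,0,15]):
    for rd in(-150,-130,130,150):
      Q=[]
      for s in S:
        p,r,tip,a=pour(s,np.radians(azd),alf,al,np.radians(rd),fl=fl); q=ik(p,r)
        if q is None: break
        Q.append(q)
      if len(Q)==len(S) and tip>120:
        Q=np.array(Q); st=np.abs(np.diff(Q,axis=0)).max()
        if st<.9: print(np.degrees(al).round(),"fl" if fl else "--",azd,np.degrees(alf).round(),rd,"tip%.0f"%tip,"step%.2f"%st,np.round(Q[0],2),np.round(Q[-1],2))
E
```

```text
30.0 -- 0 -15.0 -150 tip149 step0.40 [0.19 0.37 2.2  3.49 0.49 1.35] [ 0.12  0.94  2.32  3.26  1.94 -1.03]
30.0 -- 0 -15.0 -130 tip132 step0.40 [0.19 0.37 2.2  3.49 0.49 1.35] [ 0.08  0.96  2.31  3.22  1.96 -0.69]
30.0 -- 0 0.0 -150 tip139 step0.33 [0.19 0.37 2.2  3.49 0.49 1.35] [ 0.12  0.79  2.31  3.26  1.53 -1.05]
30.0 -- 0 0.0 -130 tip124 step0.29 [0.19 0.37 2.2  3.49 0.49 1.35] [ 0.08  0.81  2.32  3.22  1.56 -0.7 ]
30.0 -- 0 15.0 -150 tip127 step0.34 [0.19 0.37 2.2  3.49 0.49 1.35] [ 0.11  0.65  2.26  3.26  1.08 -1.08]
30.0 -- 20 -15.0 -150 tip149 step0.52 [0.01 0.36 2.21 2.53 0.53 1.93] [-0.06  0.93  2.29  2.72  1.91 -1.08]
30.0 -- 20 -15.0 -130 tip132 step0.48 [0.01 0.36 2.21 2.53 0.53 1.93] [-0.1   0.95  2.28  2.69  1.9  -0.73]
30.0 -- 20 0.0 -150 tip139 step0.48 [0.01 0.36 2.21 2.53 0.53 1.93] [-0.06  0.79  2.29  2.73  1.51 -1.02]
30.0 -- 20 0.0 -130 tip124 step0.44 [0.01 0.36 2.21 2.53 0.53 1.93] [-0.09  0.81  2.28  2.7   1.52 -0.67]
30.0 -- 20 15.0 -150 tip127 step0.43 [0.01 0.36 2.21 2.53 0.53 1.93] [-0.04  0.66  2.24  2.71  1.08 -0.94]
30.0 -- 40 -15.0 -150 tip149 step0.
[... 7166 characters left out ...]
44 step0.36 [-0.17  0.41  1.96  1.23  0.87 -0.54] [-0.19  0.92  2.14  1.93  1.8   1.13]
40.0 fl 60 0.0 150 tip132 step0.36 [-0.17  0.41  1.96  1.23  0.87 -0.54] [-0.18  0.8   2.14  1.91  1.5   1.24]
40.0 fl 80 -15.0 130 tip130 step0.31 [-0.19  0.48  1.82  1.    1.14 -0.61] [-0.22  0.94  2.01  1.58  1.84  0.9 ]
40.0 fl 80 -15.0 150 tip144 step0.37 [-0.19  0.48  1.82  1.    1.14 -0.61] [-0.23  0.93  1.98  1.58  1.84  1.29]
40.0 fl 80 0.0 150 tip132 step0.37 [-0.19  0.48  1.82  1.    1.14 -0.61] [-0.22  0.82  1.99  1.53  1.59  1.38]h.py:66: RuntimeWarning: invalid value encountered in arccos
  return p,Rn.from_matrix(R@Rn.from_euler("z",fl).as_matrix()).as_rotvec(),np.degrees(np.arccos(a[2])),a
```

```bash
sed -i 's/g+R\[:,2\]\*grip_point_offset/g+R[:,2]*(grip_point_offset+.005)/' h.py
python3 - <<'E'
from h import *
az=np.radians(40);al=np.radians(30)
c=cup_at(snap("top")); print(c); base=np.array([*c,.003])
R=tool(az,al,np.pi); rv=Rn.from_matrix(R).as_rotvec(); d=R[:,2]
p,_=cuppose(tool(az,al),al,base=base)
print([np.round(ik(x,rv),2) for x in(p-.1*d+[0,0,.15],p-.1*d,p)])
gripper_to(1.0)
move_pose(p-.1*d+[0,0,.15],rv); say("high"); move_l(p-.1*d,.15); say("pre"); move_l(p,.08); say("at")
s=snap("side");t=snap("top")
b=lambda i:cv2.cvtColor(i,cv2.COLOR_RGB2BGR)
cv2.imwrite("pics/p6.png",np.hstack([cv2.resize(b(t["image"])[95:235,245:395],(390,364),interpolation=cv2.INTER_CUBIC),cv2.resize(b(s["image"])[200:384,190:390],(396,364),interpolation=cv2.INTER_CUBIC)]))
E
```

```text
[ 0.42249566 -0.15738277]
[array([-1.2 ,  0.37,  2.22,  1.02,  1.29, -1.02]), array([-1.2 ,  0.72,  2.31,  1.18,  1.09, -1.45]), array([-0.99,  0.85,  2.32,  1.47,  1.04, -1.6 ])]
high t58.9 [ 0.372 -0.2    0.246] F [ 0.3  0.8 -0.3] w1.003 g0.0
pre t60.0 [ 0.372 -0.2    0.097] F [ 0.6 -0.8 -0.5] w0.999 g0.0
at t61.5 [ 0.438 -0.144  0.046] F [-0.2 -0.2  0.2] w1.003 g0.0
```

View pics/p6.png

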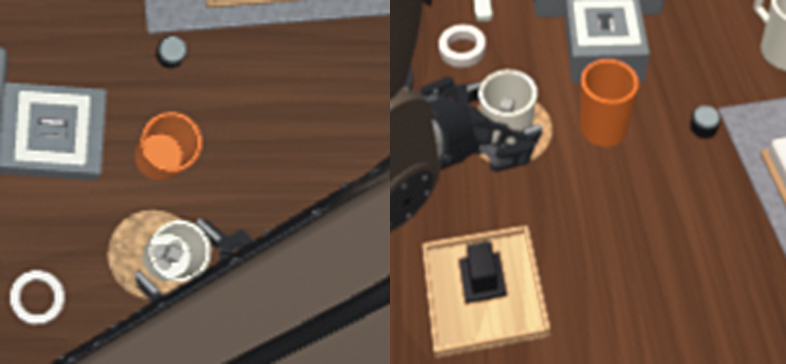

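The fingers straddle the cup (at (148,285) and (210,232) in the left half). Now grip, lift and pour.

```bash
python3 - <<'E'
from h import *
az=np.radians(40);al=np.radians(30)
gripper_to(0,70); say("grip")
p=state()["ee_pos"]; move_l(p+[0,0,.02],.05); say("lift"); move_l(p+[0,0,.2],.15); say("up")
P=lambda s:pour(s,az,0.,al,np.radians(150),dz=.065,fl=np.pi)
x=P(0); move_pose(x[0],x[1]); say("over bowl")
for s in np.linspace(0,1,16)[1:]:
    x=P(s); q=ik(x[0],x[1])
    if np.abs(np.array(q)-state()["joint_pos"]).max()>.6: print("JUMP",s,q); break
    move_pose(x[0],x[1])
    if s>.5: dwell(.1)
say("tipped %.0f"%x[2]); dwell(.8)
s=snap("side");t=snap("top")
b=lambda i:cv2.cvtColor(i,cv2.COLOR_RGB2BGR)
cv2.imwrite("pics/p7.png",np.hstack([cv2.resize(b(t["image"])[85:205,160:300],(390,334),interpolation=cv2.INTER_CUBIC),cv2.resize(b(s["image"])[90:260,200:400],(393,334),interpolation=cv2.INTER_CUBIC)]))
E
```

```text
grip t61.9 [ 0.438 -0.145  0.047] F [-2.6 -5.7  9.1] w0.745 g73.8
lift t62.5 [ 0.438 -0.145  0.067] F [-0.1 -0.4 -2.8] w0.745 g76.7
up t63.8 [ 0.438 -0.145  0.246] F [ 0.1 -0.5 -2.6] w0.744 g76.7
over bowl t65.1 [0.6   0.151 0.261] F [ 0.4 -0.6 -1.7] w0.743 g76.7
tipped 139 t70.0 [0.609 0.196 0.213] F [-0.3  0.2 -2.1] w0.747 g77.1
```

View pics/p7.png

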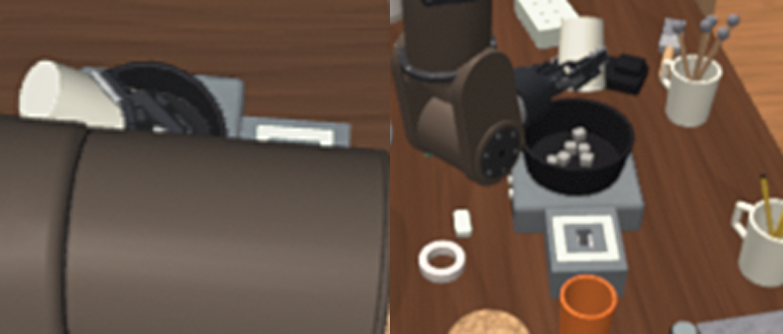

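The stones lie in the bowl (575,150 in the right half) and the cup is inverted above it. Now I reverse the tip and stand the cup on the coaster.

```bash
python3 - <<'E'
from h import *
az=np.radians(40);al=np.radians(30)
P=lambda s:pour(s,az,0.,al,np.radians(150),dz=.065,fl=np.pi)
for s in np.linspace(1,0,11)[1:]: x=P(s); move_pose(x[0],x[1])
say("upright")
g=np.array([.438,-.145,.047])+[.4253-.4225,-.1400+.1574,0]
rv=x[1]; d=Rn.from_rotvec(rv).as_matrix()[:,2]
move_pose(g+[0,0,.2],rv); move_l(g+[0,0,.02],.15); move_l(g+[0,0,.001],.03); say("down")
gripper_to(1.0); say("rel"); move_l(g-.1*d,.08); move_l(g-.1*d+[0,0,.17],.15); goW(); movej([1.069,.491,1.559,0,1.092,-.106]); say("park")
t=snap("top"); s=snap("side")
print("cup",cup_at(t))
for a,c,cn in blobs(t,(0,0,120),(180,60,255),(180,100,245,175),amin=4): print("stone px",a,np.round(c,1),np.round(onz(t,*c,.07),3))
for a,c,cn in blobs(t,(0,0,0),(180,255,50),(120,150,165,205),amin=5): print("knobT",a,onz(t,*c,.026))
for a,c,cn in blobs(s,(0,0,0),(180,255,50),(215,120,280,165),amin=5): print("knobS",a,onz(s,*c,.026))
b=lambda i:cv2.cvtColor(i,cv2.COLOR_RGB2BGR)
cv2.imwrite("pics/p8.png",np.vstack([cv2.resize(b(t["image"])[95:235,100:400],(600,280),interpolation=cv2.INTER_CUBIC),cv2.resize(b(s["image"])[100:260,170:470],(600,320),interpolation=cv2.INTER_CUBIC)]))
E
```

```text
upright t74.2 [0.599 0.153 0.26 ] F [-0.4  0.  -2.1] w0.747 g77.0
down t77.6 [ 0.441 -0.128  0.048] F [ 0.7  0.3 -2.1] w0.746 g77.1
rel t77.9 [ 0.441 -0.128  0.048] F [-0.6 -0.6 -0.4] w1.005 g0.0
park t84.4 [0.242 0.576 0.231] F [ 0.  -0.3  0.4] w1.001 g0.0
cup [ 0.42546924 -0.13988117]
stone px 866 [222.2 155.9] [0.532 0.113 0.07 ]
stone px 55 [216.2 147.3] [0.558 0.131 0.07 ]
stone px 35 [190.9 112.1] [0.667 0.208 0.07 ]
stone px 28 [216.8 133.2] [0.602 0.129 0.07 ]
stone px 27 [209.8 133. ] [0.602 0.15  0.07 ]
stone px 27 [197.6 133.3] [0.601 0.187 0.07 ]
stone px 23 [207.2 139. ] [0.584 0.158 0.07 ]
knobT 29 [0.46523676 0.36154403 0.026     ]
knobS 241 [0.54331836 0.26573481 0.026     ]
knobS 42 [0.46219065 0.36180828 0.026     ]
```

View pics/p8.png

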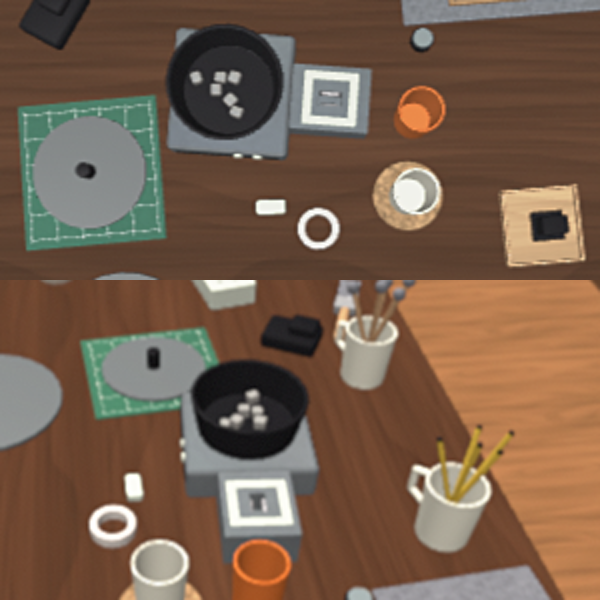

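Six stones are in the bowl, the cup is empty and centred on the coaster, and the lid is on the mat with its knob at (0.465,0.362). Last step is putting the lid back.

```bash
python3 - <<'E'
from h import *
m=[.465,.362]; k=[.5842,.138]
move_pose([*m,.2],down(0,[*m,.1])); move_l([*m,.0155],.12); gripper_to(0,60); say("grip"); move_l([*m,.25],.15)
move_pose([*k,.25],down(0,[*k,.2])); move_l([*k,.15],.12); move_l([*k,.131],.03); say("low")
gripper_to(1.0); say("rel"); move_l([*k,.28],.15); movej([1.069,.491,1.559,0,1.092,-.106]); say("park")
t=snap("top"); s=snap("side")
for x,n,box in((t,"top",(190,115,235,150)),(s,"side",(285,138,305,158))):
    for a,c,cn in blobs(x,(0,0,0),(180,255,50),box,amin=5): print(n,a,np.round(c,1),onz(x,*c,.141))
print(cup_at(t))
b=lambda i:cv2.cvtColor(i,cv2.COLOR_RGB2BGR)
cv2.imwrite("pics/p9.png",np.vstack([cv2.resize(b(t["image"])[95:235,100:400],(600,280),interpolation=cv2.INTER_CUBIC),cv2.resize(b(s["image"])[100:260,170:470],(600,320),interpolation=cv2.INTER_CUBIC)]))
E
```

```text
grip t87.9 [0.465 0.362 0.016] F [-0.9 -1.   4.6] w0.259 g58.6
low t92.4 [0.584 0.138 0.131] F [-0.1 -0.  -1.2] w0.264 g58.7
rel t93.0 [0.584 0.138 0.131] F [-0.5  0.7 -0.3] w1.001 g0.0
park t96.2 [0.242 0.576 0.231] F [-0.4 -0.6  0.3] w1.001 g0.0
top 44 [210.9 133.2] [0.58436415 0.13859135 0.141     ]
side 67 [294.9 150. ] [0.58240142 0.1388569  0.141     ]
[ 0.42546924 -0.13988117]
```

View pics/p9.png

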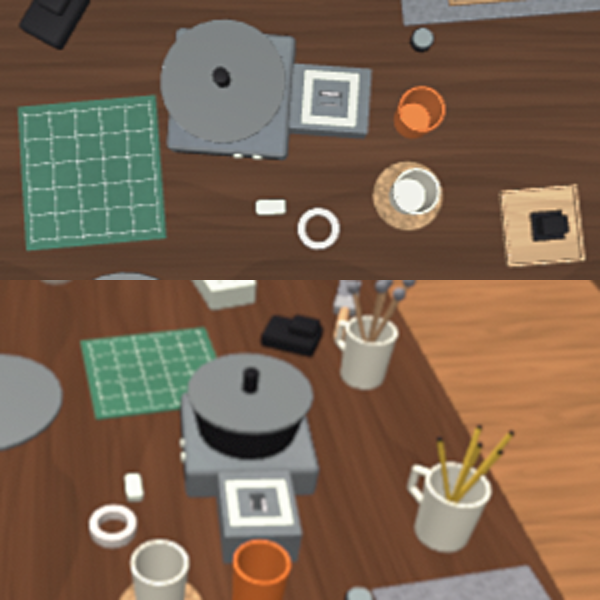

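The lid lies flat and centred on the bowl (knob at (221,77) in the top view), and the cup, plug and bystander items are all in place. Handing in.

```bash
python3 -c "from bench import hand_in;print(hand_in())"
```

```text
the job is handed in; nothing more can be done
None
```

The job is handed in after about 96 s of robot time: plug in the tray, all six stones I could see in the bowl, empty cup upright on its coaster and lid centred on the bowl; the verdict wasn't shown to me.

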